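# Seat the hexagonal die in the sloped holder and lock it with the flat keeper

### The arm

A 6-joint arm with a two-finger parallel gripper is mounted at the origin on a cart in front of the work surface, level with it; the furniture and walls round the work are solid. World frame = base frame: x ahead of the robot, y to its left, z up, the work surface at z = 0. Lengths are in m, angles in rad, forces in N, time in s.
With the tool pointing down it reaches from about 0.35 to 0.775 m from the base axis. Payload 5.5 kg.
Tool frame: the origin (TCP) lies between the finger pads; the fingertips stand 11 mm ahead of it and the grasp point (between the pads) lies 8 mm behind it (tips_ahead is the distance from the TCP to the fingertips, in m); z points along the fingers, y is the line along which they close (so a half turn about z gives the same grasp; the last joint's range is limited). The gripper opens to 85 mm and grips with 20 to 120 N. Pads are 22 mm wide; open, the fingers measure 114 mm over their backs; the gripper's body (76 mm by 85 mm) begins 54 mm behind the grasp point. The pads swing forward as they close: fully open they stand 13 mm farther back than shut.
Start: joints at [1.051, 0.313, 0.046, 1.304, 0, 1.431], TCP at [0.213, 0.534, 0.242] pointing down, gripper open.
Joint ranges: [-2.76, 2.76], [-0.86, 1.69], [-1.03, 1.26], [-2.2, 2.34], [-1.47, 1.5], [-3.14, 3.14]. Speed limits (rad/s): [2.57, 2.57, 3.14, 3.14, 3.14, 3.14].

### API

Orientations are given as a unit quaternion [w, x, y, z].
In Python, from workcell import * gives the robot as it stands. The module is installed in compiled form; this text tells all that it offers.
- The arm moves only by the tool jog_arm, never from a script. Its argument "moves" is a list of rows, each an object with "fingers": the closure, from 0 (fully open) to 1 (shut); "slide": the shift along the tool's x, y, z in mm, a list of three; "angular": the turn, a rotation vector about the tool's x, y, z in degrees, a list of three. A call has 1 to 10 rows; each row is the pose to reach, as a shift and turn from the pose commanded when the call began, along the tool's axes at that moment; what a row does not reach only later rows make up. A row lasts 1/12 s, in which the tool goes at most 41.7 mm and 7.16 degrees, less where a joint would pass 70% of its speed; a pose out of reach is approached as far as the arm can. A call with a gripper value outside its range is refused whole. The fingers move at their own pace and stop on an object; "squeeze" is the grip in N (left out, the last holds). Time passes only in rows, so rows that repeat a pose let the fingers close. It gives the time, the measured TCP pose, the force, the opening and the grip force at its end, in the units of the state.
- get_state(): the state, without advancing time (a new reading comes with each control period).
- read_camera(name): name is "side" or "top" or "wrist"; returns a dict with "color" (420x560x3 uint8, red, green, blue), "fovy" (degrees; the focal length in pixels is half the picture's height over the tangent of half this angle, whatever the lens; pixels are square), "cx", "cy" (the principal point, pixels), "D" ([k1, k2, p1, p2, k3] as OpenCV has them; the pictures are not rectified), "world_from_camera" (4x4, takes a point from camera to world coordinates); the wrist camera has in their place "tool_from_camera" (4x4, takes a point from camera to tool coordinates, whose origin is the TCP and whose axes are the flange's). Camera axes: x right, y down, z forward; pixel columns grow to the right and rows downward; lengths in m; the calibration is good to about 2 mm. A picture is of the moment at which its call begins: read the wrist's pose just before it. There is no depth.
- hand_in(): hands the job in; it is judged then, once.
Trained networks look in a picture, given as the dict that the camera call returned (one of the last four; its "shot" number tells which), for a name from the list of things; names that differ only in an ending like _2 or _b are one class to them, and where a whole thing is asked for, a point or a joint stands for the part that bears it (a point fixed in the world has none). Each returns a list of dicts, best first, with "p" (0 to 1); they miss things now and then, are a little off and sometimes report something else, mostly with a low value. They report only what shows in the picture. A call takes as long as a camera call. They do not tell look-alikes from the thing itself.
- look_for(target, picture): "point" ([column, row] in pixels, amid what is visible of it).
- tip_of(target, picture): "point" ([column, row] in pixels: a listed point, or the origin of a listed thing).
The state is a dict: "clock": time; "joint_pos": joint angles; "qvel": joint speeds; "tau": joint torques, N m; "tcp_pos": TCP position; "orientation": TCP orientation; "wrist_force": force on the tool from outside, world axes, zero at the start; "ft_torque": the same for the moment, N m; "finger_gap": finger opening in m; "grip_force": force on a finger pad.
Only numpy, scipy, OpenCV 4.12 (cv2) and the standard library are available. Lean on these libraries where they do the work, as an engineer would, in place of code of your own. Each camera call takes 0.05 s, during which the arm holds its last target. There are 200 camera calls.

### The job

Put the hexagonal steel die into the six-sided pocket of the sloped holder with its key tab in the notch, jiggling it until it drops fully home onto the pocket floor. Then take the flat keeper out of its wooden rack and slide its blade all the way into the holder's slot, lip over the die, so that its head rests on the slot block, and let go. Leave the square die and the other things on the bench where they are.

Things in the scene. Friction and masses are not known exactly. Their poses are not given: they have to be found in the camera images.
- die_plate: Sloped top plate of the fixed steel holder, 100 x 76 x 10 mm (x -42 to +58 mm here). Origin: middle of the pocket floor, on the plate's face, 64 mm above the bench. +z out of the face, 30 deg from vertical, leaning to the robot; +x up the slope, y level. Seated die: centre at (0, 0, 24) mm here, its +x along this +x; seated keeper: head centre at (40, 0, 33) mm, +x along +x.
- pocket_mouth (a point): Middle of the open top of the pocket, 12 mm above the pocket floor; axes as the plate's. Dark hexagonal collar, 12 mm high, walls 9 mm; pocket 37.8 mm across flats, two flats square to x. The low (-x) wall has a notch 11.8 mm wide in its middle, full height, open outwards, for the die's key tab.
- slot_mouth (a point): Middle of the top of the keeper slot, 16 mm above the plate, 40 mm up the slope from the pocket's middle; axes as the plate's. Slot 8 mm (x) by 33 mm (y), 16 mm deep, in a steel block 24 mm (x) by 45 mm (y), 16 mm high.
- hex_die_mid (a point): Loose hexagonal steel die, 0.12 kg, standing on the bench; point: its centre, 24 mm above its underside, z up. Plate 36 mm across flats (two square to x), 14 mm thick, lowest 3 mm drawn in 0.4 mm a side. Key tab 10 mm wide, 10 mm high, at the foot on the -x side, out to 26 mm from the axis. Grip bar 18 mm (x) by 14 mm (y), from 14 to 48 mm above the underside.
- keeper_mid (a point): Loose keeper, steel with aluminium head, 0.10 kg, upright in the rack, head resting on its top. Point: middle of the head, 12 (x) by 36 (y) by 34 mm (z). From the head's underside, 17 mm below, a blade 5 (x) by 30 mm (y) reaches 15 mm down; last 3 mm drawn in to 3.5 x 27.5. At the head's foot a lip 20 mm wide, 5 mm thick, out to 28 mm on the -x side.
- keeper_rack: Fixed wooden rack block 60 (x) by 58 (y) by 24 mm high, origin at the centre of its underside, slot 9 x 34 mm right through in the middle, long in y; the keeper stands in it at the start.
- square_die_mid (a point): A loose die like the hexagonal one, with the same grip bar and height (48 mm), but a square plate 34 x 34 mm; it does not belong in this holder. The point is its centre, 24 mm up. Leave it.
- burn_gel_mid (a point): Upright small white and blue jar, diameter 38, height 66 mm, centre; stands close to the hexagonal die on the die's +x side, 50 to 56 mm from its axis. Leave it.
- screw_pot_mid (a point): Upright small pot with black lid, diameter 45, height 35 mm, centre; stands close to the square die. Leave it.
- flux_pot_mid (a point): Upright white pot with an orange band, diameter 49, height 32 mm, centre; stands just in front of the holder. Leave it.
- marker_grey_mid (a point): Felt marker lying on the bench, 136 mm long, 13 mm thick, centre. Leave it.
- loupe_mid (a point): Opened folding loupe, 27 x 58 x 14 mm, centre. Leave it.
- wax_block_mid (a point): Orange wax block, 32 x 50 x 14 mm, centre. Leave it.
There are look-alikes about, which are no part of the job. Leave any green or turquoise look-alike of the part that bears hex_die_mid alone.

How it is judged:
By the outcome, as a careful person would: the job done as asked, in the order asked, and still so for the second after the job is handed in, with the robot touching nothing.
It also fails if it takes over 64 s, if anything falls off the work surface, if the arm or the gripper's body presses on something with over 40 N, if the wrist force passes 120 N, or if a joint passes its speed limit or range.

## Working session

There is one attempt and no reset: what is moved stays moved. The work goes in short steps, Python scripts to look and compute and a tool call to move; the robot and the scene stay as the last step left them, time stands still between calls to the robot, and variables do not carry over. Pictures are saved under pics/ and viewed, at most 10 in all, crops included, and the job is handed in when it is done.

Besides the shell and the picture viewer there is one more tool, called after ">>>" as name(argument=value, ...) on one line, values as JSON. jog_arm: Moves the arm, as the interface text tells. Its arguments: {"type":"object","properties":{"moves":{"type":"array","items":{"type":"object","properties":{"fingers":{"type":"number"},"slide":{"type":"array","items":{"type":"number"}},"angular":{"type":"array","items":{"type":"number"}}}}},"squeeze":{"type":"number"}},"required":["moves"]}

```bash
mkdir -p pics
cat > h.py <<'E'
from workcell import *
import numpy as np, cv2
from scipy.spatial.transform import Rotation as R
def rot(q): return R.from_quat([q[1],q[2],q[3],q[0]])
def K(p):
    h=p["color"].shape[0]; f=h/2/np.tan(np.radians(p["fovy"])/2)
    return np.array([[f,0,p["cx"]],[0,f,p["cy"]],[0,0,1]])
def T(p,st=None):
    if "world_from_camera" in p: return np.array(p["world_from_camera"])
    M=np.eye(4); M[:3,:3]=rot(st["orientation"]).as_matrix(); M[:3,3]=st["tcp_pos"]
    return M@np.array(p["tool_from_camera"])
def ray(p,px,st=None):
    u=cv2.undistortPoints(np.array([[px]],float),K(p),np.array(p["D"],float))[0,0]
    M=T(p,st); d=M[:3,:3]@[u[0],u[1],1]; return M[:3,3],d/np.linalg.norm(d)
def atz(p,px,z,st=None):
    o,d=ray(p,px,st); return o+d*(z-o[2])/d[2]
def proj(p,X,st=None):
    M=np.linalg.inv(T(p,st)); X=np.atleast_2d(X)@M[:3,:3].T+M[:3,3]
    return cv2.projectPoints(X,np.zeros(3),np.zeros(3),K(p),np.array(p["D"],float))[0][:,0]
def tri(rays):
    A=sum(np.eye(3)-np.outer(d,d) for o,d in rays); b=sum((np.eye(3)-np.outer(d,d))@o for o,d in rays)
    X=np.linalg.solve(A,b); return X,[np.linalg.norm(np.cross(X-o,d)) for o,d in rays]
def save(p,name,crop=None,scale=1):
    im=p["color"][:,:,::-1]
    if crop: x0,y0,x1,y1=crop; im=im[y0:y1,x0:x1]
    cv2.imwrite("pics/"+name+".png",cv2.resize(im,None,fx=scale,fy=scale,interpolation=cv2.INTER_CUBIC))
E
python3 - <<'E'
from h import *
s=get_state(); print(s["clock"],s["tcp_pos"],s["orientation"])
t=read_camera("top"); sd=read_camera("side"); w=read_camera("wrist")
cv2.imwrite("pics/a.png",np.vstack([cv2.resize(np.hstack([t["color"],sd["color"]])[:,:,::-1],(800,300)),np.hstack([cv2.resize(w["color"][:,:,::-1],(400,300)),np.zeros((300,400,3),np.uint8)])]))
print(T(t)[:3,3],T(sd)[:3,3],w["tool_from_camera"])
for n,z in dict(die_plate=.064,pocket_mouth=.075,slot_mouth=.1,hex_die_mid=.024,keeper_mid=.041,keeper_rack=0,square_die_mid=.024,burn_gel_mid=.033,screw_pot_mid=.018,flux_pot_mid=.016).items():
  for nm,p in(("top",t),("side",sd),("wr",w)):
    for r in tip_of(n,p)[:3]: print(n,nm,np.round(r["point"]),round(r["p"],2),atz(p,r["point"],z,s).round(3))
E
```

```text
0.0 [0.21294382 0.53360035 0.24142933] [-2.83030902e-04  1.88760109e-01  9.82022826e-01 -8.43082664e-04]
[ 0.21105396 -0.01708747  1.59780984] [ 0.21377387 -0.77722677  0.7401534 ] [[-5.33164129e-04 -9.52888713e-01 -3.03319661e-01  7.91274283e-02]
 [ 9.99999794e-01 -3.99873087e-04 -5.01548327e-04  4.57925189e-04]
 [ 3.56630370e-04 -3.03319866e-01  9.52888730e-01 -1.31279241e-01]
 [ 0.00000000e+00  0.00000000e+00  0.00000000e+00  1.00000000e+00]]
die_plate top [293. 213.] 0.58 [0.539 0.094 0.064]
die_plate side [287. 230.] 0.87 [0.546 0.077 0.064]
die_plate side [296. 216.] 0.6 [0.596 0.135 0.064]
pocket_mouth top [375. 265.] 0.41 [ 0.498 -0.199  0.075]
pocket_mouth side [285. 223.] 0.89 [0.546 0.099 0.075]
slot_mouth top [299. 200.] 0.84 [0.574 0.092 0.1  ]
slot_mouth top [372. 267.] 0.23 [ 0.484 -0.191  0.1  ]
slot_mouth side [297. 212.] 0.73 [0.585 0.108 0.1  ]
slot_mouth side [374. 307.] 0.59 [ 0.613 -0.278  0.1  ]
slot_mouth side [260. 194.] 0.44 [0.513 0.228 0.1  ]
hex_die_mid top [332. 239.] 0.61 [ 0.523 -0.05   0.024]
hex_die_mid top [232. 209.] 0.6 [0.473 0.28  0.024]
hex_die
[... 570 characters left out ...]
0.89 [ 0.47 -0.32  0.  ]
keeper_rack side [283. 225.] 0.73 [0.575 0.187 0.   ]
square_die_mid top [350. 266.] 0.71 [ 0.471 -0.137  0.024]
square_die_mid side [287. 300.] 0.86 [ 0.471 -0.138  0.024]
burn_gel_mid top [229. 190.] 0.59 [0.522 0.314 0.033]
burn_gel_mid side [257. 198.] 0.61 [0.527 0.31  0.033]
burn_gel_mid side [265. 349.] 0.31 [ 0.378 -0.261  0.033]
screw_pot_mid top [374. 266.] 0.64 [ 0.504 -0.205  0.018]
screw_pot_mid top [402. 292.] 0.6 [ 0.467 -0.315  0.018]
screw_pot_mid side [313. 317.] 0.6 [ 0.513 -0.2    0.018]
flux_pot_mid top [287. 245.] 0.66 [0.446 0.071 0.016]
flux_pot_mid top [247. 241.] 0.64 [0.402 0.189 0.016]
flux_pot_mid side [254. 254.] 0.84 [0.444 0.062 0.016]
```

View pics/a.png

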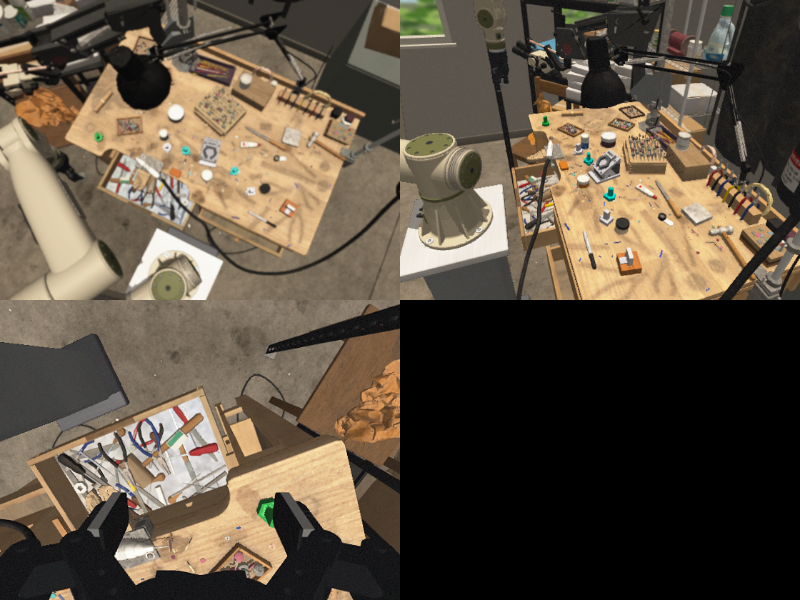

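The view shows a green look-alike at top (137,193), turquoise ones near top (265,211) and (332,239), and the probable steel hex die at (232,209) beside a white jar at (229,190). The square die is at (350,266), the holder at (293,213) and the keeper rack at (402,292). I'll check the choice in one close crop.

Run:
```python
from h import *
t=read_camera("top"); sd=read_camera("side")
a=cv2.resize(t["color"][170:270,205:345,::-1],(800,571),interpolation=cv2.INTER_CUBIC)
b=cv2.resize(sd["color"][180:260,230:320,::-1],(675,600),interpolation=cv2.INTER_CUBIC)
cv2.imwrite("pics/b.png",np.hstack([cv2.resize(a,(420,300)),cv2.resize(b,(338,300))]))
for n in("hex_die_mid","burn_gel_mid","flux_pot_mid","square_die_mid"):
  for p,m in((t,"t"),(sd,"s")): print(n,m,[(np.round(r["point"]),round(r["p"],2)) for r in tip_of(n,p)])
```

```text
hex_die_mid t [(array([231., 208.]), 0.68), (array([333., 240.]), 0.43), (array([137., 193.]), 0.4)]
hex_die_mid s [(array([266., 219.]), 0.74), (array([282., 221.]), 0.7), (array([297., 265.]), 0.52), (array([203., 169.]), 0.45), (array([247., 210.]), 0.44)]
burn_gel_mid t [(array([228., 192.]), 0.58)]
burn_gel_mid s [(array([255., 198.]), 0.69), (array([326., 359.]), 0.48)]
flux_pot_mid t [(array([288., 248.]), 0.68)]
flux_pot_mid s [(array([254., 253.]), 0.57)]
square_die_mid t [(array([352., 266.]), 0.52)]
square_die_mid s [(array([288., 302.]), 0.61)]
```

View pics/b.png

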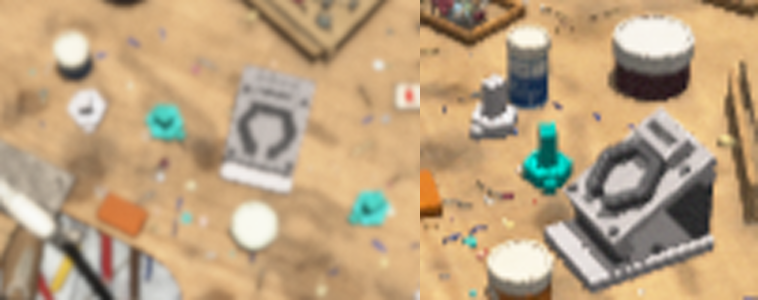

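Steel hex die: crop (87,108), which is top px (234,206). It is white-grey, next to the jar; the turquoise ones at crop (165,120) and (370,208) and the green one are ruled out. The lamp head might be in the arm's way, so I'll check its position before moving.

Run:
```python
from h import *
t=read_camera("top"); sd=read_camera("side")
print(tri([ray(t,(200,112)),ray(sd,(287,105))]))
print(tri([ray(t,(233,206)),ray(sd,(246.5,210))]),tri([ray(t,(228,191)),ray(sd,(255,198))]))
print(tri([ray(t,(294,213)),ray(sd,(285,226))]))
```

```text
(array([0.64993063, 0.43135553, 0.2924935 ]), [np.float64(0.012845026422609625), np.float64(0.012845026422609714)])
(array([0.48368405, 0.28158788, 0.01419927]), [np.float64(0.0015041679576376186), np.float64(0.0015041679576377795)]) (array([0.5196121 , 0.31463886, 0.03326033]), [np.float64(0.0005495231951595911), np.float64(0.0005495231951595078)])
(array([0.54081368, 0.08953309, 0.07075701]), [np.float64(0.0031076471746633305), np.float64(0.0031076471746634207)])
```

>>> jog_arm(moves=[{"slide": [-300,-135,50],"angular": [0,0,-50]},{"slide": [-300,-135,50],"angular": [0,0,-50]},{"slide": [-300,-135,50],"angular": [0,0,-50]},{"slide": [-300,-135,50],"angular": [0,0,-50]},{"slide": [-300,-135,50],"angular": [0,0,-50]},{"slide": [-300,-135,50],"angular": [0,0,-50]},{"slide": [-300,-135,50],"angular": [0,0,-50]},{"slide": [-300,-135,50],"angular": [0,0,-50]},{"slide": [-300,-135,50],"angular": [0,0,-50]},{"slide": [-300,-135,50],"angular": [0,0,-50]}])

```text
schema error: expected keys fingers, slide, angular
```

>>> jog_arm(moves=[{"fingers": 0,"slide": [-300,-135,50],"angular": [0,0,-50]},{"fingers": 0,"slide": [-300,-135,50],"angular": [0,0,-50]},{"fingers": 0,"slide": [-300,-135,50],"angular": [0,0,-50]},{"fingers": 0,"slide": [-300,-135,50],"angular": [0,0,-50]},{"fingers": 0,"slide": [-300,-135,50],"angular": [0,0,-50]},{"fingers": 0,"slide": [-300,-135,50],"angular": [0,0,-50]},{"fingers": 0,"slide": [-300,-135,50],"angular": [0,0,-50]},{"fingers": 0,"slide": [-300,-135,50],"angular": [0,0,-50]},{"fingers": 0,"slide": [-300,-135,50],"angular": [0,0,-50]},{"fingers": 0,"slide": [-300,-135,50],"angular": [0,0,-50]}])

```text
clock: 3.08
tcp_pos: [0.4448, 0.294, 0.1914]
orientation: [0.0, -0.241, 0.97, -0.001]
wrist_force: [-0.3, 0.6, -0.7]
finger_gap: 0.0854
grip_force: 0.0
```

Run:
```python
from h import *
s=get_state(); w=read_camera("wrist"); print(s["clock"],s["tcp_pos"],s["joint_pos"],rot(s["orientation"]).as_matrix().round(3))
for n,z in(("hex_die_mid",.024),("burn_gel_mid",.033)):
  for r in tip_of(n,w): print(n,np.round(r["point"]),round(r["p"],2),atz(w,r["point"],z,s).round(4))
save(w,"c",None,1.4)
```

```text
3.0833 [0.44480105 0.29399026 0.19138612] [ 0.43422397  0.25348828 -0.16105587  1.15633233 -0.001465   -0.05289064] [[-0.884 -0.468  0.001]
 [-0.468  0.884 -0.001]
 [ 0.    -0.001 -1.   ]]
hex_die_mid [150. 203.] 0.83 [0.5118 0.1988 0.024 ]
hex_die_mid [247. 222.] 0.55 [0.488  0.2832 0.024 ]
burn_gel_mid [255. 278.] 0.92 [0.53   0.3136 0.033 ]
```

View pics/c.png

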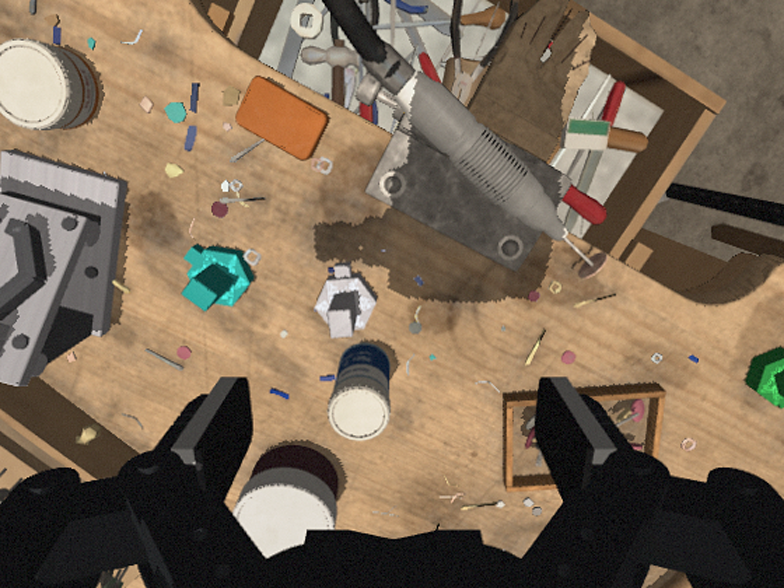

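The wrist picture shows the steel die at (345,305)/1.4 with its tab at the top (341,270) and the jar below it (360,390). A hanging handpiece runs from (400,80) to (580,240). I'll fit the die's pose by its silhouette and locate the handpiece.

```bash
cat > fit.py <<'E'
from h import *
from scipy.optimize import minimize
def box(x0,x1,y0,y1,z0,z1): return np.array([[x,y,z] for x in(x0,x1) for y in(y0,y1) for z in(z0,z1)])/1000
a=np.radians(30+60*np.arange(6)); rr=18/np.cos(np.pi/6)
hexa=np.array([[rr*np.cos(t),rr*np.sin(t),z] for t in a for z in(0,14)])/1000
DIE=[hexa,box(-26,-15,-5,5,0,10),box(-9,9,-7,7,14,48)]
KEEP=[box(-6,6,-18,18,-17,17),box(-28,-6,-10,10,-17,-12)]
def sil(p,s,parts,M,S=4,roi=None):
    x0,y0,x1,y1=roi; m=np.zeros(((y1-y0)*S,(x1-x0)*S),np.uint8)
    for P in parts:
        q=(proj(p,P@M[:3,:3].T+M[:3,3],s)-[x0,y0]+.5)*S
        cv2.fillConvexPoly(m,cv2.convexHull(q.astype(np.float32)).astype(np.int32),1)
    return m
def fit(p,s,parts,mask,roi,z,x0,S=4):
    tgt=cv2.resize(mask.astype(np.uint8),None,fx=S,fy=S,interpolation=cv2.INTER_NEAREST)
    def cost(v):
        M=np.eye(4); M[:3,:3]=R.from_euler("z",v[2]*20).as_matrix(); M[:3,3]=[v[0],v[1],z]
        m=sil(p,s,parts,M,S,roi); return 1-(m&tgt).sum()/max(1,(m|tgt).sum())
    best=None
    for dy in np.radians([-30,-20,-10,0,10,20,30]):
        v0=np.array([x0[0],x0[1],(x0[2]+dy)/20])
        r=minimize(cost,v0,method="Nelder-Mead",options=dict(initial_simplex=v0+np.vstack([np.zeros(3),np.diag([.005,.005,.005])])))
        if best is None or r.fun<best.fun: best=r
    return best.x*[1,1,20],best.fun
E
python3 - <<'E'
from fit import *
s=get_state(); w=read_camera("wrist"); t=read_camera("top"); sd=read_camera("side")
roi=(215,180,280,248); c=w["color"][180:248,215:280].astype(int)
hsv=cv2.cvtColor(w["color"][180:248,215:280],cv2.COLOR_RGB2HSV)
m=(hsv[...,1]<45)&(hsv[...,2]>70)
n,l,st,_=cv2.connectedComponentsWithStats(m.astype(np.uint8)); k=1+np.argmax(st[1:,4]); m=l==k; print(st[k])
v,f=fit(w,s,DIE,m,roi,0.0,(.482,.281,np.radians(38)))
print(v[:2],np.degrees(v[2]),f)
g=atz(w,[255,278],.033,s); print(np.degrees(np.arctan2(g[1]-v[1],g[0]-v[0])),np.hypot(*(g[:2]-v[:2])))
print(tri([ray(w,(407,171),s),ray(t,(189,220))]),tri([ray(w,(286,61),s),ray(t,(228,253))]))
cv2.imwrite("pics/m.png",np.hstack([m*255]))
E
```

```text
[   4   10   45   52 1368]
[0.48825511 0.28154748] 33.002447260090456 0.14416574933165593
42.68347489817989 0.05323406501446527
(array([0.37739767, 0.37729126, 0.05258808]), [np.float64(0.0012249996875970358), np.float64(0.001224999687596978)]) (array([ 0.34498247,  0.24611394, -0.08250375]), [np.float64(0.007028995139300696), np.float64(0.007028995139300777)])[ WARN:0@2.667] global loadsave.cpp:1063 imwrite_ Unsupported depth image for selected encoder is fallbacked to CV_8U.
```

>>> jog_arm(moves=[{"fingers": 0,"slide": [-32,-31,70],"angular": [0,0,-5]},{"fingers": 0,"slide": [-32,-31,70],"angular": [0,0,-5]},{"fingers": 0,"slide": [-32,-31,70],"angular": [0,0,-5]},{"fingers": 0,"slide": [-32,-31,70],"angular": [0,0,-5]}])

```text
clock: 3.72
tcp_pos: [0.4829, 0.2853, 0.1202]
orientation: [-0.002, -0.286, 0.958, -0.0]
wrist_force: [-0.3, -0.6, 0.6]
finger_gap: 0.0856
grip_force: 0.0
```

Run:
```python
from fit import *
s=get_state(); w=read_camera("wrist"); M=rot(s["orientation"]).as_matrix(); print(s["clock"],s["tcp_pos"],M.round(3))
c=proj(w,[[.488,.2815,.02]],s)[0].astype(int); print(c)
roi=(c[0]-55,c[1]-65,c[0]+55,c[1]+45); sub=w["color"][roi[1]:roi[3],roi[0]:roi[2]]
hsv=cv2.cvtColor(sub,cv2.COLOR_RGB2HSV)
m=(hsv[...,1]<60)&(hsv[...,2]>40)
m=cv2.morphologyEx(m.astype(np.uint8),cv2.MORPH_OPEN,np.ones((3,3)))
n,l,st,ce=cv2.connectedComponentsWithStats(m); k=l[65-3:68,52:58].max() or 1+np.argmax(st[1:,4]); m=l==k; print(st[k])
v,f=fit(w,s,DIE,m,roi,0.0,(.488,.2815,np.radians(33)))
print(v[:2],np.degrees(v[2]),f)
d=np.array([v[0],v[1],.036])-s["tcp_pos"]; print("tool delta grasp mm",(M.T@d*1000).round(1))
Mw=np.eye(4); Mw[:3,:3]=R.from_euler("z",v[2]).as_matrix(); Mw[:3,3]=[v[0],v[1],0]
o=cv2.resize(sub[:,:,::-1],None,fx=4,fy=4,interpolation=cv2.INTER_CUBIC); e=sil(w,s,DIE,Mw,4,roi)
cs,_=cv2.findContours(e,cv2.RETR_EXTERNAL,cv2.CHAIN_APPROX_NONE); cv2.drawContours(o,cs,-1,(0,0,255),1)
mm=cv2.cvtColor(cv2.resize((m*255).astype(np.uint8),None,fx=3,fy=3),cv2.COLOR_GRAY2BGR)
cv2.imwrite("pics/d.png",np.hstack([o,cv2.copyMakeBorder(mm,0,110,0,0,cv2.BORDER_CONSTANT)]))
```

```text
3.7167 [0.48292828 0.28529144 0.1202257 ] [[-0.836 -0.548 -0.005]
 [-0.548  0.836 -0.002]
 [ 0.005  0.001 -1.   ]]
[270 214]
[  27   23   58   71 2597]
[0.4880061  0.28167449] 32.49064698567543 0.03786326378539495
tool delta grasp mm [-2.7 -5.9 84.2]
```

View pics/d.png

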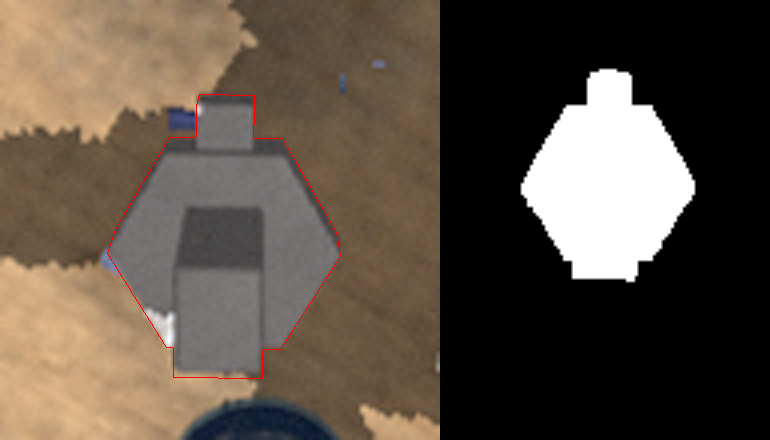

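The red outline fits the die well, with the tab up at (225,115) and the bar in the middle. I'm descending with the fingers partly closed.

>>> jog_arm(moves=[{"fingers": 0.4,"slide": [-2,-5,30],"angular": [0,0,0.7]},{"fingers": 0.4,"slide": [-2,-5,60],"angular": [0,0,0.7]},{"fingers": 0.4,"slide": [-2,-5,75],"angular": [0,0,0.7]},{"fingers": 0.4,"slide": [-2,-5,80],"angular": [0,0,0.7]},{"fingers": 0.4,"slide": [-2,-5,80],"angular": [0,0,0.7]},{"fingers": 0.4,"slide": [-2,-5,80],"angular": [0,0,0.7]}])

```text
clock: 4.27
tcp_pos: [0.4896, 0.2832, 0.0442]
orientation: [0.001, -0.281, 0.96, 0.0]
wrist_force: [-0.8, 0.6, 0.2]
finger_gap: 0.0511
grip_force: 0.0
```

Run:
```python
from h import *
s=get_state(); M=rot(s["orientation"]).as_matrix(); print(s["tcp_pos"],s["finger_gap"],M.T@(np.array([.488,.2817,.029])-s["tcp_pos"])*1000,np.degrees(np.arctan2(-M[1,0],-M[0,0])), M[:,2])
```

```text
[0.48962872 0.28321545 0.04419559] 0.0511432168559558 [ 2.22650732 -0.39411199 15.19021122] 32.60034451426908 [ 0.0022815   0.00106325 -0.99999683]
```

>>> jog_arm(squeeze=60, moves=[{"fingers": 0.4,"slide": [2,0,15],"angular": [0,0,0]},{"fingers": 0.4,"slide": [2,0,15],"angular": [0,0,0]},{"fingers": 1,"slide": [2,0,15],"angular": [0,0,0]},{"fingers": 1,"slide": [2,0,15],"angular": [0,0,0]},{"fingers": 1,"slide": [2,0,15],"angular": [0,0,0]},{"fingers": 1,"slide": [2,0,15],"angular": [0,0,0]},{"fingers": 1,"slide": [2,0,15],"angular": [0,0,0]},{"fingers": 1,"slide": [2,0,15],"angular": [0,0,0]}])

```text
clock: 4.93
tcp_pos: [0.4884, 0.2816, 0.0287]
orientation: [0.001, -0.28, 0.96, 0.0]
wrist_force: [-0.7, 0.1, 6.9]
finger_gap: 0.0129
grip_force: 59.1
```

Run:
```python
from h import *
s=get_state(); M=rot(s["orientation"]).as_matrix(); print(s["tcp_pos"],M)
```

```text
[0.48840383 0.28160694 0.02874719] [[-8.43032086e-01 -5.37858491e-01  2.26856787e-03]
 [-5.37857221e-01  8.43035110e-01  1.18900670e-03]
 [-2.55199971e-03 -2.17794813e-04 -9.99996720e-01]]
```

>>> jog_arm(moves=[{"fingers": 1,"slide": [0,0,-40],"angular": [0,0,0]},{"fingers": 1,"slide": [0,0,-80],"angular": [0,0,0]},{"fingers": 1,"slide": [0,0,-120],"angular": [0,0,0]},{"fingers": 1,"slide": [40,-70,-160],"angular": [0,0,7]},{"fingers": 1,"slide": [107,-171,-190],"angular": [0,0,20]},{"fingers": 1,"slide": [107,-171,-190],"angular": [0,0,20]},{"fingers": 1,"slide": [107,-171,-190],"angular": [0,0,20]},{"fingers": 1,"slide": [107,-171,-190],"angular": [0,0,20]},{"fingers": 1,"slide": [107,-171,-190],"angular": [0,0,20]},{"fingers": 1,"slide": [107,-171,-190],"angular": [0,0,20]}])

```text
clock: 5.77
tcp_pos: [0.4898, 0.0771, 0.2185]
orientation: [0.001, -0.107, 0.994, -0.0]
wrist_force: [0.3, -0.1, -0.4]
finger_gap: 0.013
grip_force: 58.9
```

Run:
```python
from h import *
s=get_state(); w=read_camera("wrist"); print(s["clock"],s["tcp_pos"],s["joint_pos"],rot(s["orientation"]).as_matrix().round(3),s["finger_gap"])
for n,z in(("pocket_mouth",.0744),("slot_mouth",.098),("die_plate",.064)):
  for r in tip_of(n,w): print(n,np.round(r["point"]),round(r["p"],2),atz(w,r["point"],z,s).round(4))
save(w,"e",None,1.4)
```

```text
5.7667 [0.48983433 0.07710403 0.21852915] [-5.90055754e-03  1.67544893e-01 -2.02374053e-01  1.19854259e+00
 -2.43180362e-05 -2.19924661e-01] [[-0.977 -0.212  0.002]
 [-0.212  0.977 -0.   ]
 [-0.002 -0.001 -1.   ]] 0.01297658330913035
```

View pics/e.png

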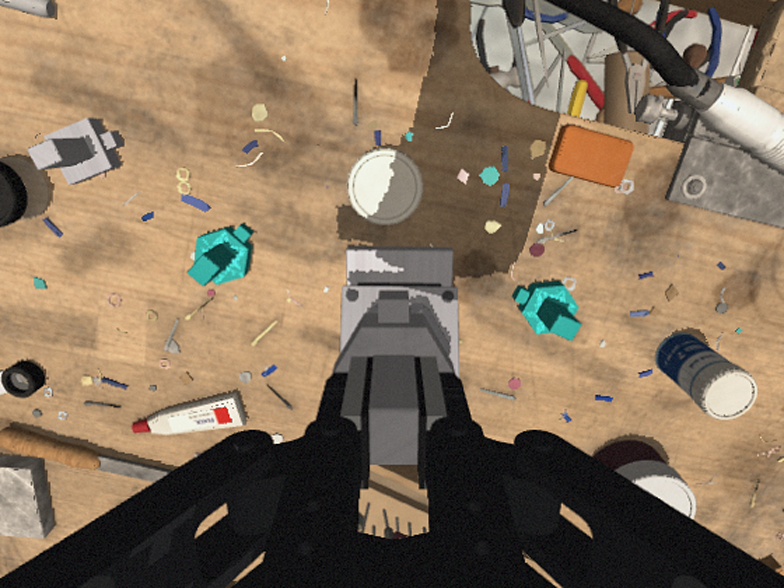

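The held die hides the pocket; the holder's front edge at (345–452,250) is nearly level, so its yaw is about that of the tool. I'll move forward and up so that the holder clears the die in view.

>>> jog_arm(moves=[{"fingers": 1,"slide": [-40,0,-20],"angular": [0,0,0]},{"fingers": 1,"slide": [-80,0,-40],"angular": [0,0,0]},{"fingers": 1,"slide": [-110,0,-50],"angular": [0,0,0]},{"fingers": 1,"slide": [-110,0,-50],"angular": [0,0,0]},{"fingers": 1,"slide": [-110,0,-50],"angular": [0,0,0]},{"fingers": 1,"slide": [-110,0,-50],"angular": [0,0,0]}])

```text
clock: 6.47
tcp_pos: [0.5956, 0.1048, 0.2657]
orientation: [-0.002, -0.11, 0.994, 0.0]
wrist_force: [-1.5, 0.1, -0.9]
finger_gap: 0.013
grip_force: 58.9
```

Run:
```python
from h import *
s=get_state(); w=read_camera("wrist"); print(s["clock"],s["tcp_pos"],rot(s["orientation"]).as_matrix().round(3))
for n,z in(("pocket_mouth",.0744),("slot_mouth",.098),("die_plate",.064)):
  for r in tip_of(n,w): print(n,np.round(r["point"],1),round(r["p"],2),atz(w,r["point"],z,s).round(4))
import pickle; pickle.dump((s,dict(w)),open("hold.pkl","wb"))
c=proj(w,[[.54,.09,.07]],s)[0].astype(int); print(c)
x0=max(0,c[0]-90);y0=max(0,c[1]-90); print(x0,y0); save(w,"f",(x0,y0,x0+180,y0+170),3.5)
```

```text
6.4667 [0.59555081 0.10476575 0.26565513] [[-0.976 -0.219 -0.003]
 [-0.219  0.976  0.   ]
 [ 0.003  0.001 -1.   ]]
pocket_mouth [280.5 119.4] 0.84 [0.5398 0.0933 0.0744]
slot_mouth [278.7 152.6] 0.88 [0.5656 0.0975 0.098 ]
die_plate [281.4 122.8] 0.68 [0.5433 0.0949 0.064 ]
[276 118]
186 28
```

View pics/f.png

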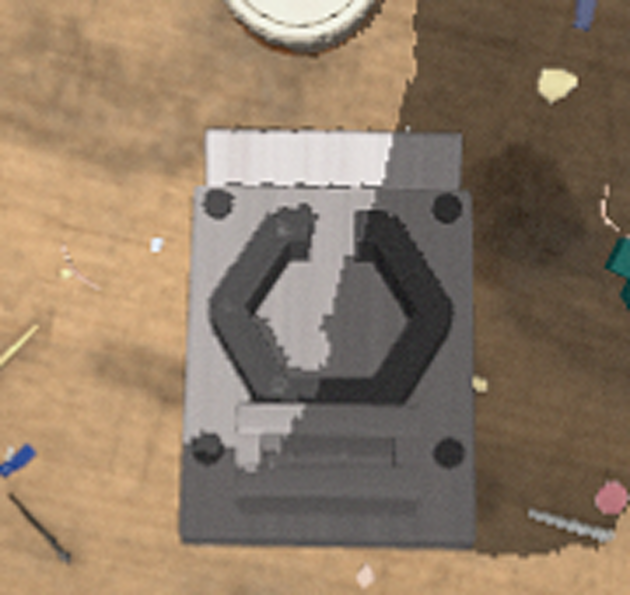

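The crop shows the whole holder: collar centre about (332,312), notch at (313–357,210–258), slot (277–395,438–466), block from row 403 to 498. I'll fit the plate pose to those corners.

Run:
```python
from h import *
import pickle; from scipy.optimize import least_squares
s,w=pickle.load(open("hold.pkl","rb"))
P=np.array([[36,-16.5,16],[36,16.5,16],[44,16.5,16],[28,-22.5,16],[28,22.5,16],[52,-22.5,16],[52,22.5,16],[0,-21.8,12],[0,21.8,12],[0,-32.2,12],[0,32.2,12],[-18.9,-5.9,12],[-18.9,5.9,12],[-42,-38,0],[-42,38,0]])/1000
U=np.array([[277,438],[394,440],[395,467],[237,403],[418,404],[237,497],[418,499],[248,312],[412,312],[211,310],[452,312],[313,258],[357,258],[195,189],[471,190]])/3.5+[186,28]-.36
def pose(v):
    Z=R.from_euler("z",v[2]).as_matrix()@R.from_euler("y",-v[4]).as_matrix(); return Z,np.array([v[0],v[1],v[3]])
def res(v):
    Rm,t=pose(v); return (proj(w,P@Rm.T+t,s)-U).ravel()
f3=least_squares(lambda q:res([*q,.064,np.pi/6]),[.54,.093,.21],loss="soft_l1",x_scale=[.01,.01,.1])
print(f3.x,np.degrees(f3.x[2]),np.abs(f3.fun).mean())
f4=least_squares(lambda q:res([*q,np.pi/6]),[.54,.093,.21,.064],loss="soft_l1",x_scale=[.01,.01,.1,.01]); print(f4.x,np.abs(f4.fun).mean())
f5=least_squares(res,[.54,.093,.21,.064,.5],loss="soft_l1",x_scale=[.01,.01,.1,.01,.1]); print(f5.x,np.abs(f5.fun).mean()); 
print(f3.fun.reshape(-1,2).round(1).tolist())
Rm,t=pose([*f3.x,.064,np.pi/6]); np.savez("plate.npz",R=Rm,t=t); print(Rm,t)
# where the held die is in tool coordinates: centre 24 above underside -> tcp offset
M=rot(s["orientation"]).as_matrix()
Tt=np.column_stack([-Rm[:,0],Rm[:,1],-Rm[:,2]])   # wanted tool axes
Rel=R.from_matrix(M.T@Tt); print("turn deg",np.degrees(Rel.as_rotvec()))
for h in(60,20): # TCP above floor: seated 28.7
    d=t+Rm@np.array([0,0,.0287+h/1000]); print(h,d,"slide",(M.T@(d-s["tcp_pos"])*1000).round(1))
```

```text
[0.54318322 0.09367644 0.20675609] 11.846251331216315 1.0472672530647391
[0.54400038 0.09391472 0.20552047 0.05606057] 0.8460124145901815
[0.5438021  0.09392917 0.2082023  0.05267354 0.49086192] 0.7854552281503066
[[-4.3, -0.3], [0.7, -0.3], [0.5, 0.8], [0.4, 0.9], [0.8, 1.4], [-0.4, 0.6], [1.0, 0.7], [-0.7, -0.7], [1.3, -0.0], [-1.8, -0.3], [1.5, 0.2], [-1.1, -4.2], [-0.7, -4.0], [-0.6, -0.4], [0.3, 0.5]]
[[ 0.84758079 -0.20528616 -0.489351  ]
 [ 0.17778303  0.97870199 -0.10264308]
 [ 0.5         0.          0.8660254 ]] [0.54318322 0.09367644 0.064     ]
turn deg [  0.25733147 -30.18491758   0.79680332]
60 [0.49977779 0.084572   0.14081645] slide [ 97.5   1.2 125.2]
20 [0.51935183 0.08867772 0.10617544] slide [ 77.4   0.9 159.7]
```

Run:
```python
from h import *
import pickle; from scipy.optimize import least_squares
s,w=pickle.load(open("hold.pkl","rb"))
def q(st): return st
S1=dict(tcp_pos=[.44480,.29399,.19139],orientation=[0,-.241,.970,-.001]); S2=dict(tcp_pos=[.48983,.0771,.21853],orientation=[.001,-.107,.994,0])
print("joint",tri([ray(w,(282,54),S1),ray(w,(500,68),S2)]),"tip",tri([ray(w,(407,171),S1),ray(w,(558,115),S2)]))
P=np.array([[36,16.5,16],[44,16.5,16],[28,-22.5,16],[28,22.5,16],[52,-22.5,16],[52,22.5,16],[0,-21.8,12],[0,21.8,12],[-18.9,-5.9,0],[-18.9,5.9,0],[-42,-38,0],[-42,38,0]])/1000
U=np.array([[394,440],[395,467],[237,403],[418,404],[237,497],[418,499],[248,312],[412,312],[313,258],[357,258],[195,189],[471,190]])/3.5+[186,28]-.36
def pose(v): return R.from_euler("z",v[2]).as_matrix()@R.from_euler("y",-np.pi/6).as_matrix(),np.array([v[0],v[1],v[3]])
def res(v):
    Rm,t=pose(v); return (proj(w,P@Rm.T+t,s)-U).ravel()
f3=least_squares(lambda k:res([*k,.064]),[.54,.093,.21],loss="soft_l1",x_scale=[.01,.01,.1])
f4=least_squares(res,[.54,.093,.21,.064],loss="soft_l1",x_scale=[.01,.01,.1,.01])
print(f3.x,np.degrees(f3.x[2]),np.abs(f3.fun).mean(),f4.x,np.abs(f4.fun).mean()); print(f3.fun.reshape(-1,2).round(1).tolist())
Rm,t=pose([*f3.x,.064]); np.savez("plate.npz",R=Rm,t=t)
```

```text
joint (array([0.34904563, 0.24496219, 0.02346183]), [np.float64(0.000998151608167378), np.float64(0.0009981516081674475)]) tip (array([ 0.37004713,  0.44783925, -0.1403598 ]), [np.float64(0.014394918466229732), np.float64(0.014394918466229721)])
[0.54264762 0.09346076 0.20207048] 11.57778592465287 0.7206914850398741 [0.54302508 0.09356438 0.20317541 0.06075799] 0.6481766138693027
[[0.5, -0.9], [0.2, 0.3], [0.2, 0.1], [0.6, 0.8], [-0.8, -0.2], [0.6, 0.2], [-0.8, -1.5], [1.2, -0.6], [-1.0, 1.7], [-1.0, 1.9], [-0.5, -1.2], [0.4, 0.1]]
```

>>> jog_arm(moves=[{"fingers": 1,"slide": [30,1,30],"angular": [0,-7,0]},{"fingers": 1,"slide": [60,1,60],"angular": [0,-14,0]},{"fingers": 1,"slide": [80,1,90],"angular": [0,-21,0]},{"fingers": 1,"slide": [98,1,115],"angular": [0,-28,0]},{"fingers": 1,"slide": [98,1,125],"angular": [0,-30,0]},{"fingers": 1,"slide": [98,1,125],"angular": [0,-30,0]},{"fingers": 1,"slide": [98,1,125],"angular": [0,-30,0]},{"fingers": 1,"slide": [98,1,125],"angular": [0,-30,0]}])

```text
clock: 7.33
tcp_pos: [0.4897, 0.0835, 0.1345]
orientation: [0.249, -0.105, 0.962, 0.03]
wrist_force: [0.4, 0.6, -0.6]
finger_gap: 0.0131
grip_force: 58.9
```

```bash
cat > rel.py <<'E'
from h import *
z=np.load("plate.npz"); Rm,t=z["R"],z["t"]
def rel():
    s=get_state(); M=rot(s["orientation"]).as_matrix()
    Tt=np.column_stack([-Rm[:,0],Rm[:,1],-Rm[:,2]])
    print("clk",round(s["clock"],2),"tcp in plate mm",(Rm.T@(np.array(s["tcp_pos"])-t)*1000).round(1),"turn needed(tool)",np.degrees(R.from_matrix(M.T@Tt).as_rotvec()).round(2),"F plate",(Rm.T@np.array(s["wrist_force"])).round(1),"tau tool",(M.T@np.array(s["ft_torque"])).round(2),"gap",round(s["finger_gap"],4))
    return s
E
python3 - <<'E'
from rel import *
s=rel(); w=read_camera("wrist"); rel()
save(w,"g",(140,100,420,300),2.8)
E
```

```text
clk 7.33 tcp in plate mm [-11.4   0.8  88. ] turn needed(tool) [ 0.68 -0.93  0.65] F plate [ 0.1  0.5 -0.8] tau tool [-0.    0.49  0.02] gap 0.0131
clk 7.38 tcp in plate mm [-2.3 -1.1 89.6] turn needed(tool) [ 0.52 -0.3   0.76] F plate [ 1.7 -0.5 -0.5] tau tool [-0.03  0.41 -0.05] gap 0.0131
```

View pics/g.png

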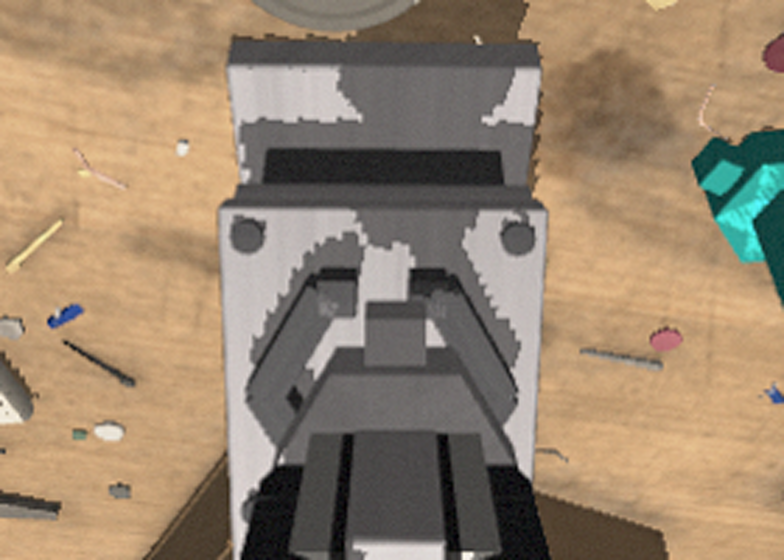

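>>> jog_arm(moves=[{"fingers": 1,"slide": [0,0,30],"angular": [0.4,0,0.7]},{"fingers": 1,"slide": [0,0,30],"angular": [0.4,0,0.7]},{"fingers": 1,"slide": [0,0,30],"angular": [0.4,0,0.7]},{"fingers": 1,"slide": [0,0,30],"angular": [0.4,0,0.7]},{"fingers": 1,"slide": [0,0,30],"angular": [0.4,0,0.7]},{"fingers": 1,"slide": [0,0,30],"angular": [0.4,0,0.7]}])

```text
clock: 7.88
tcp_pos: [0.5166, 0.0862, 0.118]
orientation: [0.259, -0.099, 0.961, 0.026]
wrist_force: [0.4, 0.8, -1.6]
finger_gap: 0.0129
grip_force: 58.8
```

Run:
```python
from rel import *
import pickle
s=rel(); w=read_camera("wrist"); s2=rel(); pickle.dump((s,dict(w)),open("ins.pkl","wb"))
print(proj(w,[s["tcp_pos"]],s),w["cx"],w["cy"],K(w)[0,0])
save(w,"i",(180,110,380,260),4)
```

```text
clk 7.88 tcp in plate mm [ 3.7 -1.9 60.3] turn needed(tool) [0.05 0.13 0.16] F plate [-0.3  0.7 -1.6] tau tool [-0.01  0.53 -0.05] gap 0.0129
clk 7.93 tcp in plate mm [ 3.2 -1.8 60.2] turn needed(tool) [0.06 0.11 0.15] F plate [-0.4  0.3 -0.6] tau tool [0.03 0.55 0.05] gap 0.0133
[[278.17818945 287.38044211]] 280.7614422293521 205.0264399764546 352.27291698800957
```

View pics/i.png

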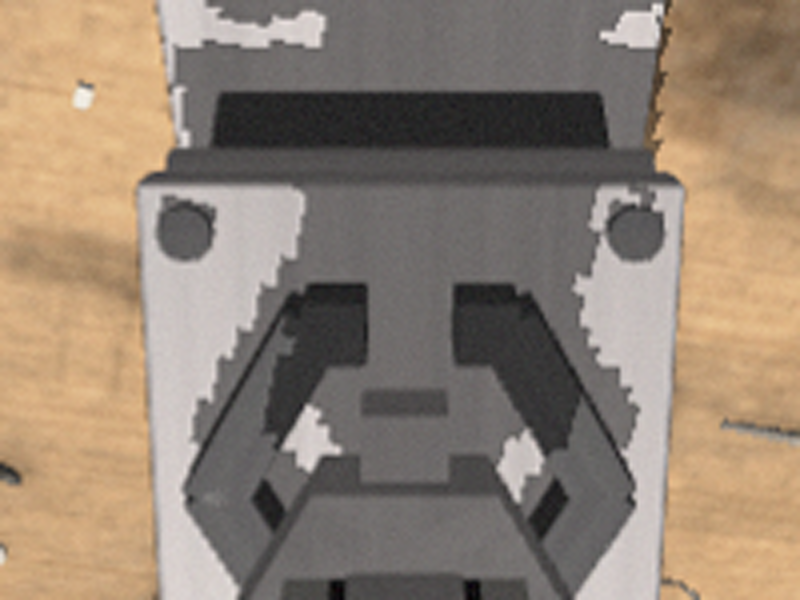

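The picture shows the tab front at (362–448, 390–415), the notch at (368–455) with its wall's top face at rows 305–365, and plate holes at (185,231) and (636,231). So the die must shift by about +1 mm in y. I'll compute the relative offset using both through the same camera.

Run:
```python
from rel import *
import pickle; from scipy.optimize import least_squares
s,w=pickle.load(open("ins.pkl","rb")); M=rot(s["orientation"]).as_matrix()
px=lambda a:np.array(a)/4+[180,110]-.37
H=np.array([[-27.9,-5.9,12],[-27.9,5.9,12],[-18.9,-5.9,12],[-18.9,5.9,12],[-27.9,-5.9,0],[-27.9,5.9,0],[-42,-38,0],[-42,38,0]])/1000
HU=px([[368,305],[455,305],[368,365],[455,365],[368,285],[455,285],[139,187],[684,187]])
D=np.array([[-26,-5,0],[-26,5,0],[-26,-5,10],[-26,5,10],[-18,-5,10],[-18,5,10],[-18,-10.39,14],[-18,10.39,14]])/1000
DU=px([[362,391],[448,391],[362,415],[448,415],[361,482],[450,482],[316,493],[495,493]])
def fh(v,z): return proj(w,(H+[v[0],v[1],z])@Rm.T+t,s)-HU
def fd(v,z): 
    X=np.column_stack([-D[:,0]+v[0],D[:,1]+v[1],.0287-D[:,2]-z]); return proj(w,X@M.T+np.array(s["tcp_pos"]),s)-DU
for nz in(0,1):
  a=least_squares(lambda v:fh(v,v[2] if nz else 0).ravel(),np.zeros(3),x_scale=.001,loss="soft_l1")
  b=least_squares(lambda v:fd(v,v[2] if nz else 0).ravel(),np.zeros(3),x_scale=.001,loss="soft_l1")
  print("holder shift mm",a.x*1e3,"res",a.fun.reshape(-1,2).round(1).tolist()); print("die in tool mm",b.x*1e3,b.fun.reshape(-1,2).round(1).tolist())
```

```text
holder shift mm [-0.23990163  0.08892431  0.        ] res [[-0.3, 0.1], [0.4, 0.2], [-0.2, 1.4], [0.1, 1.5], [0.3, -0.3], [-0.4, -0.3], [-1.1, -1.0], [1.2, -0.6]]
die in tool mm [0.73774225 1.17657305 0.        ] [[0.4, -0.6], [-0.3, -0.6], [-0.3, 0.2], [0.4, 0.2], [0.2, -0.1], [-0.3, -0.1], [-0.9, 0.5], [0.7, 0.5]]
holder shift mm [ 0.69570117  0.10845778 -3.94217629] res [[-0.0, -0.1], [0.1, -0.0], [0.1, 0.9], [-0.1, 0.9], [0.5, -0.4], [-0.6, -0.3], [0.3, -0.5], [-0.3, -0.2]]
die in tool mm [-0.52487185  1.17897217 -3.40598159] [[0.6, -0.3], [-0.5, -0.3], [-0.0, 0.4], [0.1, 0.4], [0.4, -0.3], [-0.5, -0.3], [-0.4, 0.2], [0.2, 0.2]]
```

>>> jog_arm(moves=[{"fingers": 1,"slide": [2.8,0.8,8],"angular": [0,0,0.2]},{"fingers": 1,"slide": [2.8,0.8,14],"angular": [0,0,0.2]},{"fingers": 1,"slide": [2.8,0.8,17],"angular": [0,0,0.2]},{"fingers": 1,"slide": [2.8,0.8,17],"angular": [0,0,0.2]},{"fingers": 1,"slide": [2.8,0.8,19],"angular": [0,0,0.2]},{"fingers": 1,"slide": [2.8,0.8,21],"angular": [0,0,0.2]},{"fingers": 1,"slide": [2.8,0.8,23],"angular": [0,0,0.2]},{"fingers": 1,"slide": [2.8,0.8,23],"angular": [0,0,0.2]}])

```text
clock: 8.6
tcp_pos: [0.5244, 0.0889, 0.0951]
orientation: [0.258, -0.097, 0.961, 0.027]
wrist_force: [0.6, -0.1, -0.8]
finger_gap: 0.0128
grip_force: 58.8
```

```bash
python3 -c "
from rel import *
rel()"
```

```text
clk 8.6 tcp in plate mm [-0.7 -0.8 36.3] turn needed(tool) [ 0.08  0.04 -0.06] F plate [ 0.1 -0.2 -0.9] tau tool [-0.05  0.4   0.02] gap 0.0128
```

>>> jog_arm(moves=[{"fingers": 1,"slide": [0,0,2],"angular": [0,0,0]},{"fingers": 1,"slide": [0,0,4],"angular": [0,0,0]},{"fingers": 1,"slide": [0,0,5],"angular": [0,0,0]},{"fingers": 1,"slide": [0,0,6],"angular": [0,0,0]},{"fingers": 1,"slide": [0,0,6],"angular": [0,0,0]}])

```text
clock: 9.02
tcp_pos: [0.5274, 0.0895, 0.0899]
orientation: [0.258, -0.097, 0.961, 0.027]
wrist_force: [1.8, -0.3, -0.6]
finger_gap: 0.0132
grip_force: 58.9
```

```bash
python3 -c "
from rel import *
rel()"
```

```text
clk 9.02 tcp in plate mm [-0.7 -0.8 30.4] turn needed(tool) [ 0.08  0.04 -0.06] F plate [ 1.2 -0.6 -1.4] tau tool [-0.01  0.2   0.03] gap 0.0132
```

>>> jog_arm(moves=[{"fingers": 1,"slide": [0,0,0.7],"angular": [0,0,0]},{"fingers": 1,"slide": [0,0,1.4],"angular": [0,0,0]},{"fingers": 1,"slide": [0,0,2],"angular": [0,0,0]},{"fingers": 1,"slide": [0,0,2.5],"angular": [0,0,0]},{"fingers": 1,"slide": [0,0,2.5],"angular": [0,0,0]}])

```text
clock: 9.43
tcp_pos: [0.5283, 0.0898, 0.0883]
orientation: [0.258, -0.097, 0.961, 0.027]
wrist_force: [-4.0, -0.3, 6.6]
finger_gap: 0.0131
grip_force: 60.5
```

```bash
python3 -c "
from rel import *
s=rel(); w=read_camera('wrist'); save(w,'j',(160,110,400,290),3.3)"
```

```text
clk 9.43 tcp in plate mm [-0.7 -0.7 28.4] turn needed(tool) [ 0.07  0.05 -0.06] F plate [-0.2  0.5  7.7] tau tool [-0.03  0.5  -0.08] gap 0.0131
```

View pics/j.png

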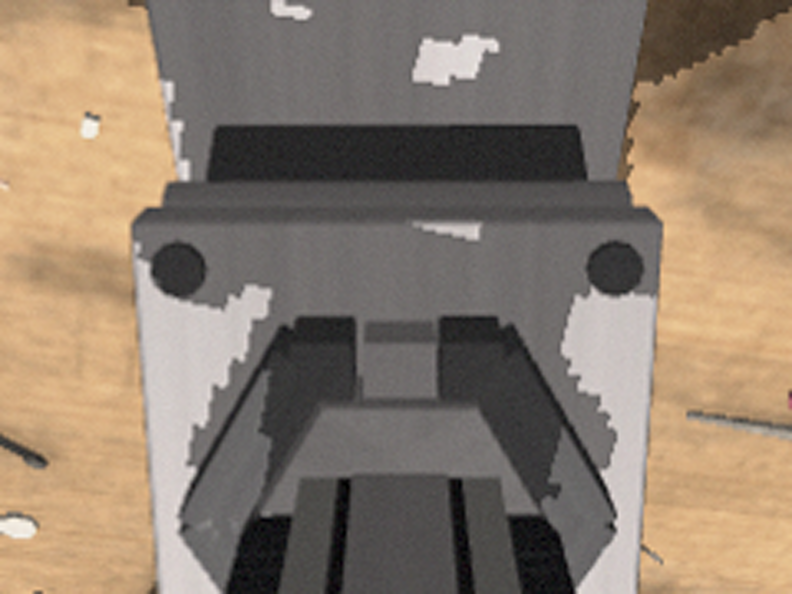

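The tab sits in the notch at (365–437,320–340), and the depth of 28.4 mm with a rising force matches the pocket floor. I'll give a short jiggle to make sure, then check.

>>> jog_arm(moves=[{"fingers": 1,"slide": [0.6,0,0.8],"angular": [0,0,0]},{"fingers": 1,"slide": [-0.6,0,0.8],"angular": [0,0,0]},{"fingers": 1,"slide": [0,0.6,1],"angular": [0,0,0.7]},{"fingers": 1,"slide": [0,-0.6,1],"angular": [0,0,-0.7]},{"fingers": 1,"slide": [0,0,1],"angular": [0,0,0]},{"fingers": 1,"slide": [0,0,1],"angular": [0,0,0]}])

```text
clock: 9.98
tcp_pos: [0.5284, 0.0897, 0.0883]
orientation: [0.258, -0.097, 0.961, 0.027]
wrist_force: [-15.8, -3.4, 22.6]
finger_gap: 0.0132
grip_force: 63.1
```

```bash
python3 -c "
from rel import *
rel()"
```

```text
clk 9.98 tcp in plate mm [-0.6 -0.8 28.4] turn needed(tool) [ 0.04  0.09 -0.07] F plate [-2.7 -0.2 27.6] tau tool [-0.03  1.05 -0.09] gap 0.0132
```

>>> jog_arm(moves=[{"fingers": 1,"slide": [0,0,-1.2],"angular": [0,0,0]},{"fingers": 1,"slide": [0,0,-1.2],"angular": [0,0,0]},{"fingers": 0.4,"slide": [0,0,-1.2],"angular": [0,0,0]},{"fingers": 0.4,"slide": [0,0,-1.2],"angular": [0,0,0]},{"fingers": 0.4,"slide": [0,0,-1.2],"angular": [0,0,0]},{"fingers": 0.4,"slide": [0,0,-1.2],"angular": [0,0,0]},{"fingers": 0.4,"slide": [0,0,-20],"angular": [0,0,0]},{"fingers": 0.4,"slide": [0,0,-60],"angular": [0,0,0]},{"fingers": 0.4,"slide": [0,0,-90],"angular": [0,0,0]},{"fingers": 0.4,"slide": [0,0,-90],"angular": [0,0,0]}])

```text
clock: 10.82
tcp_pos: [0.4853, 0.0805, 0.1696]
orientation: [0.26, -0.097, 0.96, 0.026]
wrist_force: [1.1, 0.5, -0.3]
finger_gap: 0.051
grip_force: 0.0
```

```bash
python3 -c "
from rel import *
s=rel(); w=read_camera('wrist'); rel(); save(w,'k0',None,1)
import pickle; pickle.dump((s,dict(w)),open('seat.pkl','wb'))
M=rot(s['orientation']).as_matrix(); print(s['tcp_pos'])
print(M.T@(np.array([.43,-.31,.19])-s['tcp_pos'])*1000)
for r in tip_of('hex_die_mid',w): print(r, proj(w,[t+Rm@[0,0,.024]],s))
"
```

```text
clk 10.82 tcp in plate mm [  1.9  -1.2 120.8] turn needed(tool) [ 0.    0.35 -0.02] F plate [ 0.8  0.2 -0.9] tau tool [-0.02  0.44 -0.06] gap 0.051
clk 10.87 tcp in plate mm [  1.5  -1.3 119.3] turn needed(tool) [-0.01  0.32 -0.04] F plate [0.9 0.3 0.1] tau tool [ 0.01  0.42 -0.  ] gap 0.0513
[0.48529835 0.08050215 0.16959122]
[ 103.93859779 -371.49183291  -84.59872938]
{'point': [415.0, 153.4], 'p': 0.92} [[280.95211065 209.83790155]]
{'point': [108.2, 116.4], 'p': 0.92} [[280.95211065 209.83790155]]
{'point': [282.4, 208.8], 'p': 0.62} [[280.95211065 209.83790155]]
```

>>> jog_arm(moves=[{"fingers": 0.2,"slide": [30,-40,-40],"angular": [0,7,0]},{"fingers": 0.2,"slide": [104,-371,-85],"angular": [0,30,0]},{"fingers": 0.2,"slide": [104,-371,-85],"angular": [0,30,0]},{"fingers": 0.2,"slide": [104,-371,-85],"angular": [0,30,0]},{"fingers": 0.2,"slide": [104,-371,-85],"angular": [0,30,0]},{"fingers": 0.2,"slide": [104,-371,-85],"angular": [0,30,0]},{"fingers": 0.2,"slide": [104,-371,-85],"angular": [0,30,0]},{"fingers": 0.2,"slide": [104,-371,-85],"angular": [0,30,0]},{"fingers": 0.2,"slide": [104,-371,-85],"angular": [0,30,0]},{"fingers": 0.2,"slide": [104,-371,-85],"angular": [0,30,0]}])

```text
clock: 11.75
tcp_pos: [0.4284, -0.3124, 0.1833]
orientation: [-0.001, -0.1, 0.995, 0.002]
wrist_force: [1.0, 0.4, 0.0]
finger_gap: 0.068
grip_force: 0.0
```

>>> jog_arm(moves=[{"fingers": 0.2,"slide": [0,0,0],"angular": [0,0,0]},{"fingers": 0.2,"slide": [0,0,0],"angular": [0,0,0]},{"fingers": 0.2,"slide": [0,0,0],"angular": [0,0,0]},{"fingers": 0.2,"slide": [0,0,0],"angular": [0,0,0]}])

```text
clock: 12.08
tcp_pos: [0.4289, -0.3079, 0.1844]
orientation: [-0.001, -0.101, 0.995, 0.002]
wrist_force: [-0.2, -0.2, 0.2]
finger_gap: 0.0683
grip_force: 0.0
```

Run:
```python
from h import *
s=get_state(); w=read_camera("wrist"); M=rot(s["orientation"]).as_matrix(); print(s["clock"],s["tcp_pos"],s["joint_pos"].round(2),M.round(3))
for n,z in(("keeper_mid",.041),("keeper_rack",0)):
  for r in tip_of(n,w): print(n,np.round(r["point"]),round(r["p"],2),atz(w,r["point"],z,s).round(4))
save(w,"k",(0,0,560,420),1.4)
```

```text
12.0833 [ 0.42890127 -0.30794533  0.18440778] [-0.78  0.25 -0.18  1.14  0.   -0.98] [[-0.979 -0.202 -0.002]
 [-0.202  0.979  0.004]
 [ 0.001  0.004 -1.   ]]
keeper_mid [252. 243.] 0.77 [ 0.4749 -0.322   0.041 ]
keeper_rack [255. 224.] 0.66 [ 0.4735 -0.3225  0.    ]
```

View pics/k.png

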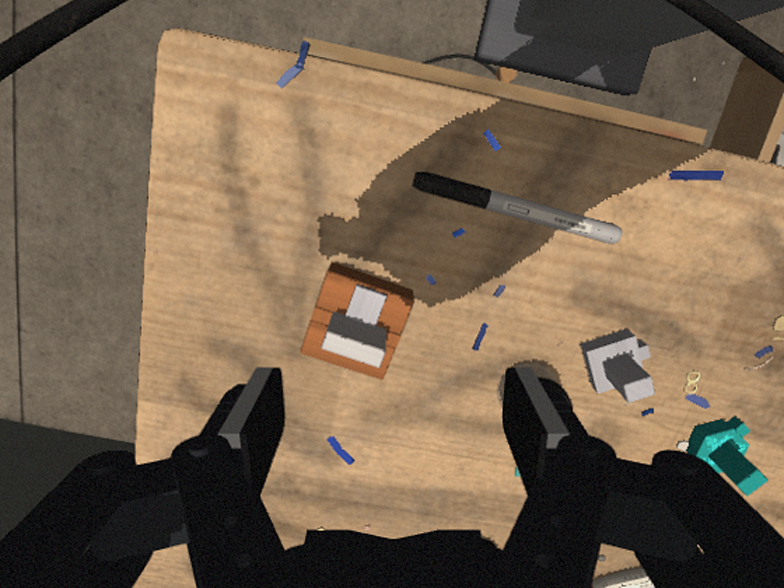

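The keeper stands in the rack at (355,330), lip pointing up and right in the picture (370,300), so its yaw is about -3°. That was my tenth picture; from here I work by numbers.

```bash
cat > kfit.py <<'E'
from fit import *
def kf(x0,z=.041,pad=40):
    s=get_state(); w=read_camera("wrist"); M=rot(s["orientation"]).as_matrix()
    c=proj(w,[[x0[0],x0[1],z]],s)[0].astype(int); roi=(c[0]-pad,c[1]-pad,c[0]+pad,c[1]+pad); sub=w["color"][roi[1]:roi[3],roi[0]:roi[2]]
    hsv=cv2.cvtColor(sub,cv2.COLOR_RGB2HSV); m=(hsv[...,1]<70)&(hsv[...,2]>40)
    m=cv2.morphologyEx(m.astype(np.uint8),cv2.MORPH_OPEN,np.ones((3,3)))
    n,l,st,ce=cv2.connectedComponentsWithStats(m); k=1+np.argmin(np.hypot(*(ce[1:]-pad).T)+1e3*(st[1:,4]<200)); m=l==k; print("mask",st[k],roi)
    v,f=fit(w,s,KEEP,m,roi,z,x0); print("keeper",v[:2].round(4),np.degrees(v[2]).round(2),"1-IoU",round(f,3))
    d=np.array([v[0],v[1],z])-s["tcp_pos"]
    print("tcp",np.round(s["tcp_pos"],4),"tool delta mm",(M.T@d*1000).round(1),"tool yaw",np.degrees(np.arctan2(-M[1,0],-M[0,0])).round(2))
E
python3 -c "
from kfit import *
kf((.475,-.322,np.radians(-3)))"
```

```text
mask [  18    2   47   58 1744] (np.int64(212), np.int64(201), np.int64(292), np.int64(281))
keeper [ 0.4731 -0.3208] -8.91 1-IoU 0.056
tcp [ 0.4293 -0.308   0.1854] tool delta mm [-40.3 -21.7 144.4] tool yaw 11.67
```

>>> jog_arm(moves=[{"fingers": 0.2,"slide": [-40,-22,60],"angular": [0,0,20.5]},{"fingers": 0.2,"slide": [-40,-22,60],"angular": [0,0,20.5]},{"fingers": 0.2,"slide": [-40,-22,60],"angular": [0,0,20.5]},{"fingers": 0.2,"slide": [-40,-22,60],"angular": [0,0,20.5]},{"fingers": 0.2,"slide": [-40,-22,60],"angular": [0,0,20.5]},{"fingers": 0.2,"slide": [-40,-22,60],"angular": [0,0,20.5]},{"fingers": 0.2,"slide": [-40,-22,60],"angular": [0,0,20.5]}])

```text
clock: 12.87
tcp_pos: [0.4729, -0.323, 0.1269]
orientation: [0.001, 0.077, 0.997, 0.0]
wrist_force: [0.9, -0.2, 0.8]
finger_gap: 0.0683
grip_force: 0.0
```

```bash
python3 -c "
from kfit import *
kf((.473,-.321,np.radians(-9)),pad=60)"
```

```text
mask [  33   15   58   64 2752] (np.int64(222), np.int64(158), np.int64(342), np.int64(278))
keeper [ 0.4728 -0.3207] -8.33 1-IoU 0.068
tcp [ 0.4729 -0.323   0.1269] tool delta mm [ 0.5  2.2 85.9] tool yaw -8.83
```

>>> jog_arm(squeeze=60, moves=[{"fingers": 0.2,"slide": [0,1.3,40],"angular": [0,0,0]},{"fingers": 0.2,"slide": [0,1.3,70],"angular": [0,0,0]},{"fingers": 0.2,"slide": [0,1.3,85],"angular": [0,0,0]},{"fingers": 0.2,"slide": [0,1.3,86],"angular": [0,0,0]},{"fingers": 0.2,"slide": [0,1.3,86],"angular": [0,0,0]},{"fingers": 0.2,"slide": [0,1.3,86],"angular": [0,0,0]},{"fingers": 0.2,"slide": [0,1.3,86],"angular": [0,0,0]}])

```text
clock: 13.5
tcp_pos: [0.474, -0.3225, 0.0416]
orientation: [0.001, 0.078, 0.997, -0.0]
wrist_force: [0.3, -0.2, -0.1]
finger_gap: 0.0683
grip_force: 0.0
```

>>> jog_arm(moves=[{"fingers": 1,"slide": [0,0,0],"angular": [0,0,0]},{"fingers": 1,"slide": [0,0,0],"angular": [0,0,0]},{"fingers": 1,"slide": [0,0,0],"angular": [0,0,0]},{"fingers": 1,"slide": [0,0,0],"angular": [0,0,0]},{"fingers": 1,"slide": [0,0,0],"angular": [0,0,0]}])

```text
clock: 13.92
tcp_pos: [0.4736, -0.322, 0.0408]
orientation: [0.001, 0.078, 0.997, 0.0]
wrist_force: [-0.3, 0.3, 6.7]
finger_gap: 0.0352
grip_force: 60.0
```

Keeper gripped (35.2 mm gap). I'm lifting it and turning to the holder's yaw.

>>> jog_arm(moves=[{"fingers": 1,"slide": [0,0,-15],"angular": [0,0,0]},{"fingers": 1,"slide": [0,0,-40],"angular": [0,0,0]},{"fingers": 1,"slide": [0,0,-80],"angular": [0,0,-7]},{"fingers": 1,"slide": [0,0,-120],"angular": [0,0,-14]},{"fingers": 1,"slide": [0,0,-150],"angular": [0,0,-20.4]},{"fingers": 1,"slide": [0,0,-150],"angular": [0,0,-20.4]},{"fingers": 1,"slide": [0,0,-150],"angular": [0,0,-20.4]}])

```text
clock: 14.5
tcp_pos: [0.4739, -0.3226, 0.1918]
orientation: [0.001, -0.099, 0.995, -0.001]
wrist_force: [0.2, -0.1, -1.5]
finger_gap: 0.0351
grip_force: 60.4
```

>>> jog_arm(moves=[{"fingers": 1,"slide": [-13,39,0],"angular": [0,0,0]},{"fingers": 1,"slide": [-26,78,0],"angular": [0,-5,0]},{"fingers": 1,"slide": [-39,117,0],"angular": [0,-8,0]},{"fingers": 1,"slide": [-52,156,0],"angular": [0,-12,0]},{"fingers": 1,"slide": [-65,195,0],"angular": [0,-15,0]},{"fingers": 1,"slide": [-78,234,0],"angular": [0,-18,0]},{"fingers": 1,"slide": [-91,273,0],"angular": [0,-21,0]},{"fingers": 1,"slide": [-104,312,0],"angular": [0,-24,0]},{"fingers": 1,"slide": [-117,351,0],"angular": [0,-27,0]},{"fingers": 1,"slide": [-131,392,0],"angular": [0,-30,0]}])

```text
clock: 15.33
tcp_pos: [0.5212, 0.0887, 0.1882]
orientation: [0.257, -0.095, 0.961, 0.027]
wrist_force: [0.9, 0.1, -1.9]
finger_gap: 0.0348
grip_force: 60.5
```

>>> jog_arm(moves=[{"fingers": 1,"slide": [0,0,0],"angular": [0,0,0]},{"fingers": 1,"slide": [0,0,0],"angular": [0,0,0]},{"fingers": 1,"slide": [0,0,0],"angular": [0,0,0]},{"fingers": 1,"slide": [0,0,0],"angular": [0,0,0]},{"fingers": 1,"slide": [0,0,0],"angular": [0,0,0]}])

```text
clock: 15.75
tcp_pos: [0.5234, 0.0855, 0.1899]
orientation: [0.257, -0.095, 0.961, 0.026]
wrist_force: [0.2, -0.6, -1.2]
finger_gap: 0.0348
grip_force: 60.6
```

```bash
python3 -c "
from rel import *
s=rel(); print(s['tcp_pos'],s['joint_pos'])"
```

```text
clk 15.75 tcp in plate mm [ 45.3  -4.  119.2] turn needed(tool) [-0.04 -0.06 -0.3 ] F plate [-0.5 -0.6 -1.1] tau tool [ 0.04  0.55 -0.02] gap 0.0348
[0.52343697 0.08545145 0.18988561] [-0.06141297 -0.11604753 -0.7149786   0.46417053  0.12974118 -0.22433457]
```

>>> jog_arm(moves=[{"fingers": 1,"slide": [4.5,3,20],"angular": [0,0,-0.3]},{"fingers": 1,"slide": [4.5,3,40],"angular": [0,0,-0.3]},{"fingers": 1,"slide": [4.5,3,49],"angular": [0,0,-0.3]},{"fingers": 1,"slide": [4.5,3,49],"angular": [0,0,-0.3]},{"fingers": 1,"slide": [4.5,3,49],"angular": [0,0,-0.3]},{"fingers": 1,"slide": [4.5,3,49],"angular": [0,0,-0.3]}])

```text
clock: 16.25
tcp_pos: [0.5431, 0.0934, 0.1463]
orientation: [0.258, -0.098, 0.961, 0.026]
wrist_force: [0.7, 0.7, -1.1]
finger_gap: 0.0351
grip_force: 60.6
```

Run:
```python
from rel import *
from fit import KEEP,sil
s=rel(); w=read_camera("wrist"); M=rot(s["orientation"]).as_matrix()
p=np.array(s["tcp_pos"])
# where the lip's outer edge and the die bar's top should show, and what edges there are down those columns
lip=np.array([[-.028,y,-.012] for y in(-.008,0,.008)]); X=np.column_stack([-lip[:,0],lip[:,1],-lip[:,2]])@M.T+p
print("lip end top",proj(w,X,s).round(1).tolist())
bar=np.array([[x,0,.048] for x in(-.009,.009)]); print("bar top",proj(w,bar@Rm.T+t,s).round(1).tolist())
g=cv2.cvtColor(w["color"],cv2.COLOR_RGB2GRAY).astype(int); c=int(proj(w,X,s)[1,0])
print(c,[(r,int(g[r,c-6:c+7].mean())) for r in range(190,300,2)])
for n in("hex_die_mid","keeper_mid","slot_mouth"): print(n,[(np.round(r["point"],1),round(r["p"],2)) for r in tip_of(n,w)[:3]])
print("expect die",proj(w,[t+Rm@[0,0,.024]],s),"keeper",proj(w,[p],s))
```

```text
clk 16.25 tcp in plate mm [41.5 -0.2 71. ] turn needed(tool) [-0.    0.02  0.09] F plate [ 0.2  0.6 -1.3] tau tool [-0.01  0.54  0.05] gap 0.0351
lip end top [[259.7, 215.9], [278.2, 215.9], [296.7, 215.9]]
bar top [[278.9, 159.7], [278.9, 198.6]]
278 [(190, 211), (192, 202), (194, 110), (196, 34), (198, 51), (200, 51), (202, 51), (204, 53), (206, 53), (208, 52), (210, 55), (212, 76), (214, 72), (216, 93), (218, 196), (220, 200), (222, 193), (224, 143), (226, 121), (228, 107), (230, 108), (232, 108), (234, 108), (236, 109), (238, 108), (240, 109), (242, 109), (244, 108), (246, 110), (248, 109), (250, 109), (252, 110), (254, 110), (256, 110), (258, 109), (260, 112), (262, 87), (264, 83), (266, 82), (268, 84), (270, 81), (272, 82), (274, 82), (276, 81), (278, 82), (280, 80), (282, 82), (284, 82), (286, 83), (288, 82), (290, 82), (292, 81), (294, 81), (296, 86), (298, 118)]
hex_die_mid [(array([58.9, 51.1]), 0.79), (array([447.7, 106.6]), 0.78), (array([280.9, 166. ]), 0.68)]
keeper_mid [(array([278.6, 290.1]), 0.77)]
slot_mouth []
expect die [[279.1224924  168.54190128]] keeper [[278.18142416 287.38484011]]
```

>>> jog_arm(moves=[{"fingers": 1,"slide": [0.7,-0.8,8],"angular": [0,0,0]},{"fingers": 1,"slide": [0.7,-0.8,16],"angular": [0,0,0]},{"fingers": 1,"slide": [0.7,-0.8,20],"angular": [0,0,0]},{"fingers": 1,"slide": [0.7,-0.8,22],"angular": [0,0,0]},{"fingers": 1,"slide": [0.7,-0.8,24],"angular": [0,0,0]},{"fingers": 1,"slide": [0.7,-0.8,26],"angular": [0,0,0]},{"fingers": 1,"slide": [0.7,-0.8,26],"angular": [0,0,0]}])

```text
clock: 17.03
tcp_pos: [0.555, 0.0958, 0.1223]
orientation: [0.257, -0.099, 0.961, 0.026]
wrist_force: [-0.3, -0.9, -0.1]
finger_gap: 0.0346
grip_force: 60.6
```

```bash
python3 -c "
from rel import *
rel()"
```

```text
clk 17.03 tcp in plate mm [40.  -0.2 44.2] turn needed(tool) [ 0.04 -0.03  0.14] F plate [-0.4 -0.8  0.1] tau tool [-0.03  0.59 -0.02] gap 0.0346
```

>>> jog_arm(moves=[{"fingers": 1,"slide": [-0.4,-0.5,2],"angular": [0,0,0]},{"fingers": 1,"slide": [-0.4,-0.5,4],"angular": [0,0,0]},{"fingers": 1,"slide": [-0.4,-0.5,6],"angular": [0,0,0]},{"fingers": 1,"slide": [-0.4,-0.5,8],"angular": [0,0,0]},{"fingers": 1,"slide": [-0.4,-0.5,8],"angular": [0,0,0]}])

```text
clock: 17.45
tcp_pos: [0.5594, 0.0961, 0.1157]
orientation: [0.257, -0.099, 0.961, 0.026]
wrist_force: [0.6, -0.0, -1.5]
finger_gap: 0.0348
grip_force: 60.6
```

```bash
python3 -c "
from rel import *
rel()"
```

```text
clk 17.45 tcp in plate mm [40.5 -0.7 36.3] turn needed(tool) [ 0.04 -0.02  0.14] F plate [-0.2 -0.1 -1.6] tau tool [0.02 0.57 0.02] gap 0.0348
```

>>> jog_arm(moves=[{"fingers": 1,"slide": [0,0,1.2],"angular": [0,0,0]},{"fingers": 1,"slide": [0,0,2.4],"angular": [0,0,0]},{"fingers": 1,"slide": [0,0,3.2],"angular": [0,0,0]},{"fingers": 1,"slide": [0,0,4],"angular": [0,0,0]},{"fingers": 1,"slide": [0,0,4.3],"angular": [0,0,0]},{"fingers": 1,"slide": [0,0,4.3],"angular": [0,0,0]}])

```text
clock: 17.95
tcp_pos: [0.5614, 0.0966, 0.1125]
orientation: [0.258, -0.099, 0.961, 0.026]
wrist_force: [-2.7, -0.1, 2.7]
finger_gap: 0.0349
grip_force: 61.3
```

```bash
python3 -c "
from rel import *
rel()"
```

```text
clk 17.95 tcp in plate mm [40.8 -0.7 32.5] turn needed(tool) [0.03 0.01 0.14] F plate [-1.   0.5  3.6] tau tool [ 0.    0.72 -0.01] gap 0.0349
```

>>> jog_arm(moves=[{"fingers": 1,"slide": [0,0,0.7],"angular": [0,0,0]},{"fingers": 1,"slide": [0,0,1.2],"angular": [0,0,0]},{"fingers": 1,"slide": [0,0,1.2],"angular": [0,0,0]},{"fingers": 1,"slide": [0,0,1.2],"angular": [0,0,0]}])

```text
clock: 18.28
tcp_pos: [0.5615, 0.0966, 0.1125]
orientation: [0.258, -0.099, 0.961, 0.026]
wrist_force: [-15.2, -2.9, 17.0]
finger_gap: 0.0348
grip_force: 63.7
```

```bash
python3 -c "
from rel import *
rel()"
```

```text
clk 18.28 tcp in plate mm [40.8 -0.7 32.4] turn needed(tool) [0.01 0.04 0.15] F plate [-4.9  0.2 22.5] tau tool [-0.03  1.49  0.01] gap 0.0348
```

>>> jog_arm(moves=[{"fingers": 1,"slide": [0,0,-1.2],"angular": [0,0,0]},{"fingers": 0.2,"slide": [0,0,-1.2],"angular": [0,0,0]},{"fingers": 0.2,"slide": [0,0,-1.2],"angular": [0,0,0]},{"fingers": 0.2,"slide": [0,0,-1.2],"angular": [0,0,0]},{"fingers": 0.2,"slide": [0,0,-1.2],"angular": [0,0,0]},{"fingers": 0.2,"slide": [0,0,-15],"angular": [0,0,0]},{"fingers": 0.2,"slide": [0,0,-50],"angular": [0,0,0]},{"fingers": 0.2,"slide": [0,0,-90],"angular": [0,0,0]},{"fingers": 0.2,"slide": [0,0,-90],"angular": [0,0,0]},{"fingers": 0.2,"slide": [0,0,-90],"angular": [0,0,0]}])

```text
clock: 19.12
tcp_pos: [0.5193, 0.0875, 0.1923]
orientation: [0.26, -0.099, 0.96, 0.026]
wrist_force: [-0.4, -0.4, -0.1]
finger_gap: 0.0683
grip_force: 0.0
```

>>> jog_arm(moves=[{"fingers": 0.2,"slide": [0,0,0],"angular": [0,0,0]},{"fingers": 0.2,"slide": [0,0,0],"angular": [0,0,0]},{"fingers": 0.2,"slide": [0,0,0],"angular": [0,0,0]}])

```text
clock: 19.37
tcp_pos: [0.5174, 0.0877, 0.1874]
orientation: [0.256, -0.099, 0.961, 0.026]
wrist_force: [0.2, 0.6, 0.5]
finger_gap: 0.0683
grip_force: 0.0
```

Run:
```python
from rel import *
from fit import KEEP,DIE,box
s=rel(); w=read_camera("wrist"); sd=read_camera("side"); tp=read_camera("top")
for n,X in(("hex_die_mid",[0,0,.024]),("keeper_mid",[.04,0,.033])):
  e=t+Rm@np.array(X)
  for m,p in(("w",w),("s",sd),("t",tp)): print(n,m,"expect",proj(p,[e],s)[0].round(1),[(np.round(r["point"],1).tolist(),round(r["p"],2)) for r in tip_of(n,p)[:4]])
# head top/foot edges along the centre column, expected vs seen
hd=np.array([[34,0,50],[46,0,50],[34,0,21],[12,0,21],[12,0,16]])/1000; q=proj(w,hd@Rm.T+t,s); print("exp rows head -x top,+x top, foot, lip end top/bottom",q.round(1).tolist())
g=cv2.cvtColor(w["color"],cv2.COLOR_RGB2GRAY).astype(int); c=int(q[0,0]); a=g[:,c-4:c+5].mean(1); d=np.abs(np.diff(a)); print([(r,int(a[r-1]),int(a[r+2])) for r in range(100,330) if d[r]>10])
```

```text
clk 19.37 tcp in plate mm [ 39.3  -0.6 119.8] turn needed(tool) [ 0.08 -0.16  0.13] F plate [0.5 0.5 0.3] tau tool [0.02 0.4  0.  ] gap 0.0683
hex_die_mid w expect [279.9 157. ] [([99.9, 64.5], 0.96), ([420.4, 108.8], 0.84), ([282.5, 150.4], 0.68)]
hex_die_mid s expect [280.6 222.4] [([297.3, 269.8], 0.73), ([277.1, 222.3], 0.63), ([202.1, 168.1], 0.59), ([265.6, 221.1], 0.44)]
hex_die_mid t expect [292.9 213.8] [([138.6, 192.8], 0.69), ([256.1, 211.7], 0.55), ([329.9, 239.1], 0.53), ([288.5, 218.0], 0.52)]
keeper_mid w expect [279.8 219.6] [([277.1, 218.4], 0.71)]
keeper_mid s expect [290.2 211.3] [([295.0, 210.9], 0.45)]
keeper_mid t expect [295.5 202.4] [([292.2, 204.4], 0.45)]
exp rows head -x top,+x top, foot, lip end top/bottom [[279.8, 219.8], [279.8, 238.1], [279.9, 205.5], [279.9, 174.1], [279.9, 172.5]]
[(111, 105, 95), (125, 96, 103), (138, 103, 70), (139, 105, 72), (145, 72, 133), (146, 70, 175), (147, 84, 185), (175, 199, 130), (176, 206, 112), (177, 181, 101), (178, 130, 101), (201, 103, 76), (202, 106, 80), (216, 75, 188), (217, 83, 212), (218, 128, 208), (233, 225, 114), (234, 229, 115), (237, 115, 76), (238, 107, 69), (243, 68, 116), (244, 70, 149), (245, 87, 161), (246, 116, 161), (254, 164, 144), (265, 140, 99), (266, 131, 81), (267, 115, 49), (268, 99, 39), (269, 81, 41), (274, 40, 71), (275, 38, 83), (276, 51, 83), (285, 73, 106), (288, 106, 89), (292, 84, 113), (293, 88, 114), (295, 113, 76), (296, 114, 66), (297, 101, 70), (305, 69, 96), (306, 77, 84), (307, 106, 90), (309, 84, 77), (311, 80, 95), (318, 101, 76), (320, 78, 78), (321, 76, 89), (322, 64, 71), (323, 78, 71)]
```

```bash
python3 -c "
from workcell import *
print(hand_in())"
```

```text
the job is handed in; nothing more can be done
None
```

I handed the job in at about 19.5 s: the hex die is on the pocket floor with its tab in the notch, and the keeper's head is on the slot block with the arm clear; depth and force readings and a last camera check agree, but I took no picture of the finished state.

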